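Fit the chest's latch knob and hold the latch pressed

ROBOT

A 6-joint arm with a two-finger parallel gripper is mounted at the origin on the work surface. World frame = base frame: x ahead of the robot, y to its left, z up, the work surface at z = 0. Lengths are in m, angles in degrees, forces in N, time in s.
With the tool pointing down it reaches from about 0.35 to 0.8 m from the base axis. Payload 7.3 kg.
Tool frame: the origin (TCP) lies between the finger pads; the fingertips stand env.nose_length ahead of it and the grasp point (between the pads) lies 2 mm behind it (env.nose_length is the distance from the TCP to the fingertips, in m); x points along the fingers, y is the direction in which the jaws open and shut, and the axes are right-handed (so a half turn about x gives the same grasp; the last joint's range is limited). The gripper opens to 85 mm and grips with 20 to 120 N. Pads are 22 mm wide; open, the fingers measure 114 mm over their backs; the gripper's body (76 mm by 85 mm) begins 54 mm behind the grasp point. The pads swing forward as they close: fully open they stand 13 mm farther back than shut.
Start: joints at [-71.734, 19.595, 87.324, -0, 73.075, -8.365], TCP at [0.235, -0.469, 0.248] pointing down, gripper open.
Joint ranges: [-145.02, 145.02], [-44.19, 115.74], [2.07, 154.8], [-57.11, 237.11], [16.16, 152.29], [-177.93, 177.93]. Speed limits (degrees/s): [147.25, 147.25, 180, 180, 180, 180].

INTERFACE

Orientations are given as [roll, pitch, yaw] about the fixed x, y, z axes, in that order (R = Rz(yaw) Ry(pitch) Rx(roll)).
In Python, from workcell import env gives the robot as it stands. Calls block until the motion is done:
- env.goto(position, orientation): joint-space move of the TCP to a pose.
- env.movel(position, ori=None, max_speed=0.15): straight line of the TCP; ori=None keeps the orientation; max_speed is the mean speed in m/s.
- env.move_joints(angles): joint-space move.
- env.set_gripper(opening): opening from 0.0 (shut) to 1.0 (fully open); the grip force is fixed at half the most; returns when the fingers have stopped.
- env.pause(seconds).
- env.inverse_kinematics(position, orientation): joint angles nearest the present ones, or None.
- env.get_image(name): name is "side" or "top"; returns the picture (480x640x3 uint8, red, green, blue); there is no depth.
- env.calibration(name): a dict with "camera_matrix" (3x3 intrinsics, pixels), "cam_to_world" (4x4, takes a point from camera to world coordinates). Camera axes: x right, y up, looking along -z (the intrinsics and any distortion apply to the point x, -y, -z); pixel columns grow to the right and rows downward; lengths in m; the calibration is good to about 2 mm. A picture is of the moment at which its call begins. calibration takes no time and is no camera call.
A pose or a line that the arm cannot do raises env.IKError and nothing moves.
- env.sign_off(): hands the job in, once; it reports no verdict.
Trained networks look in the newest picture that a camera, given by its name, has taken for a name from the list of things; names that differ only in an ending like _2 or _b are one class to them, and where a whole thing is asked for, a point or a joint stands for the part that bears it (a point fixed in the world has none). Each returns a list of dicts, best first, with "conf" (0 to 1); they miss things now and then, are a little off and sometimes report something else, mostly with a low value. They report only what shows in the picture. A call takes as long as a camera call.
- env.outline_of(camera, label): "region" (480x640 bool, what is visible of it) and "xy" ([column, row] in pixels, amid what is visible of it).
- env.spot_point(camera, label): "xy" ([column, row] in pixels: a listed point, or the origin of a listed thing).
Readings, each from a call of its own:
- env.get_time(): time.
- env.get_qpos(): joint angles.
- env.get_joint_velocities(): joint speeds.
- env.get_effort(): joint torques, N m.
- env.get_position(): TCP position.
- env.get_eef_rot(): TCP orientation.
- env.get_wrist_force(): force on the tool from outside, world axes, zero at the start.
- env.get_ft_torque(): the same for the moment, N m.
- env.get_finger_gap(): opening from 0.0 (shut) to 1.0 (fully open).
Only numpy, scipy, OpenCV 4.12 (cv2) and the standard library are available. Lean on these libraries where they do the work, as an engineer would, in place of code of your own. Each camera call takes 0.05 s, during which the arm holds its last target. There are 200 camera calls.

TASK

The brass pointer knob of the seal chest's push latch has come off and stands in the white enamel tray. Pick it up, turn it so that the flat in its bore matches the flat of the D-shaped latch shaft on the chest's lid, push it onto the shaft fully home, then press it down against the latch spring as far as it goes and keep holding it pressed: the job finishes with the gripper still holding the knob down. Leave the standing seals and the brush pot where they are.

Things in the scene. Friction and masses are not known exactly. Their poses are not given: they have to be found in the camera images.
- knob: loose brass pointer knob, about 0.09 kg, upright in the tray. Origin: centre of its underside, on the bore axis; z up. Round skirt 45 mm in diameter, its top 21 mm up; grip bar and nose above. Bore in the underside: 16 mm deep, D-shaped, 19.8 mm diameter, with a flat 2.9 mm from the axis on the +x side, below the nose
- knob_grip (a point): point on the knob's axis in the grip bar, 34 mm above the knob's underside; axes as the knob's. Bar: 13 mm thick (y), flat sides facing +y and -y, x from -20 to +22 mm, from the skirt's top (21 mm up) to 44 mm up. At its +x end a lower nose 8 mm thick (20 to 34 mm up) points along +x to 36 mm from the axis; the other end has none
- shaft (a point): upright aluminium D-shaft on the chest's lid. Point: on its axis at the top of its dark collar (26 mm diameter), where the knob's underside seats; 93 mm above the work surface at rest, moves with the shaft. x points out of the flat, z up. 18 mm diameter, flat 2 mm from the axis, 14 mm tall: full D to 9 mm, slightly smaller D to 11 mm, then a blunt cone. Does not turn, sinks on a spring
- latch: fixed brass rosette under the shaft: 60 mm disc, 4 mm thick, on the chest's lid. Origin: centre of its underside, on the shaft's axis. Its x is the shaft's x: a tab 12 mm wide reaches 48 mm from the axis on the side of the shaft's flat. The knob fits the shaft with 0.9 mm clearance all round and about 0.1 rad of play, only with knob x (nose) along this x (tab)
- chest: fixed wooden chest, lid 228 (x) x 188 (y) mm, lid top 80 mm above the work surface. Origin: centre of its underside
- spindle (a joint): how far the latch shaft and collar are pressed down, in m: 0 at rest (up), 0.007 fully pressed against a hard stop. The spring takes about 3 N to start and 9 N at full travel, and pushes the shaft up again when let go
- tray: fixed white enamel tray 240 (x) x 180 (y) mm, rim 14 mm high, floor 3 mm thick, on which the knob stands. Origin: centre of its underside, on the work surface
- seal_a: loose upright stone-look resin seal, 26 x 26 x 70 mm, origin centre of its underside; leave alone
- seal_b: loose upright reddish resin seal, 30 x 22 x 80 mm, origin centre of its underside; leave alone
- seal_c: loose upright stone-look resin seal, 24 x 24 x 65 mm, origin centre of its underside; leave alone
- brush_pot: loose green glass brush pot, 84 mm across, 115 mm tall, origin centre of its underside; leave alone
- knob_nose (a point): tip of the knob's nose, 36 mm from the knob's axis along its +x, 27 mm above its underside; axes as the knob's

How it is judged:
By the outcome, as a careful person would: the job done as asked, in the order asked, and still so for the second after the job is handed in, while the arm keeps its last pose, push and grip.
It also fails if it takes over 40 s, if anything falls off the work surface, if the arm or the gripper's body presses on something with over 40 N, if the wrist force passes 120 N, or if a joint passes its speed limit or range.

## Working session

There is one attempt and no reset: what is moved stays moved. The work goes in short steps, each a Python script; the robot and the scene stay as the last script left them, time stands still between calls to the robot, and variables do not carry over. Pictures are saved under pics/ and viewed, about 8 in all and at most 12, crops included, and the job is handed in when it is done.

```bash
mkdir -p pics
cat > h.py <<'E'
import numpy as np, cv2
from workcell import env
def ray(cam,uv):
    c=env.calibration(cam);K=np.array(c["camera_matrix"]);T=np.array(c["cam_to_world"])
    d=np.linalg.inv(K)@[uv[0],uv[1],1];d=np.array([d[0],-d[1],-d[2]])
    return T[:3,3],T[:3,:3]@d
def atz(cam,uv,z):
    o,d=ray(cam,uv);return o+d*(z-o[2])/d[2]
def tri(uv1,uv2):
    o1,d1=ray("top",uv1);o2,d2=ray("side",uv2)
    s=np.linalg.lstsq(np.c_[d1,-d2],o2-o1,rcond=None)[0]
    a=o1+d1*s[0];b=o2+d2*s[1];return (a+b)/2,np.linalg.norm(a-b)
def proj(cam,p):
    c=env.calibration(cam);K=np.array(c["camera_matrix"]);T=np.array(c["cam_to_world"])
    q=T[:3,:3].T@(np.array(p)-T[:3,3]);q=K@[q[0],-q[1],-q[2]];return q[:2]/q[2]
def save(cam,n): 
    im=env.get_image(cam);cv2.imwrite(f"pics/{n}.png",im[:,:,::-1]);return im
E
python3 - <<'E'
from h import *
np.set_printoptions(precision=4,suppress=True)
for c in ("top","side"):
    k=env.calibration(c);print(c,{a:np.array(b).tolist() if a!="cam_to_world" else np.array(b).round(3).tolist() for a,b in k.items()})
    save(c,c+"0")
    for l in ("knob","knob_grip","knob_nose","shaft","latch","chest","tray","seal_a","brush_pot"):
        print(c,l,[(np.round(r["xy"],1).tolist(),round(r["conf"],2)) for r in env.spot_point(c,l)[:3]])
print(env.nose_length,env.get_eef_rot(),env.get_position(),env.get_time())
E
```

```text
top {'camera_matrix': [[495.8479091351006, 0.0, 323.61125958067623], [0.0, 495.8479091351006, 235.23844964018534], [0.0, 0.0, 1.0]], 'cam_to_world': [[0.025, 0.995, -0.092, 0.522], [-0.999, 0.027, 0.025, 0.017], [0.027, 0.091, 0.995, 0.849], [0.0, 0.0, 0.0, 1.0]]}
top knob [([450.3, 302.8], 0.61)]
top knob_grip [([452.1, 305.3], 0.59)]
top knob_nose [([449.6, 282.7], 0.72)]
top shaft [([184.1, 267.2], 0.57)]
top latch [([184.0, 271.0], 0.63)]
top chest [([190.4, 248.7], 0.65)]
top tray [([437.1, 297.8], 0.67)]
top seal_a [([256.8, 132.9], 0.97), ([397.0, 138.5], 0.83), ([326.2, 364.5], 0.75)]
top brush_pot [([315.4, 133.2], 0.76), ([255.6, 131.0], 0.23)]
side {'camera_matrix': [[469.9253142900493, 0.0, 325.8483135365271], [0.0, 469.9253142900493, 247.36308245627131], [0.0, 0.0, 1.0]], 'cam_to_world': [[0.883, 0.322, -0.341, 0.32], [-0.469, 0.624, -0.625, -0.505], [0.012, 0.712, 0.702, 0.66], [0.0, 0.0, 0.0, 1.0]]}
side knob [([331.2, 399.2], 0.71)]
side knob_grip [([330.4, 388.1], 0.63)]
side knob_nose []
side shaft [([246.6, 190.8], 0.71)]
side latch [([250.7, 193.2], 0.68)]
side chest [([268.4, 213.6], 0.58)]
side tray [([328.7, 393.5], 0.63)]
side seal_a [([446.0, 295.0], 0.86), ([377.7, 215.6], 0.69), ([213.1, 328.5], 0.66)]
side brush_pot [([398.7, 243.5], 0.74)]
0.017 [ 87.8901  89.9954 -65.4776] [ 0.2354 -0.4693  0.2483] 1.0
```

Run:
```python
from h import *
np.set_printoptions(precision=4,suppress=True)
print("grip",atz("top",(452.1,305.3),.037),atz("side",(330.4,388.1),.037),tri((452.1,305.3),(330.4,388.1)))
print("knob",atz("top",(450.3,302.8),.003),atz("side",(331.2,399.2),.003))
print("nose",atz("top",(449.6,282.7),.030))
print("shaft",atz("top",(184.1,267.2),.093),atz("side",(246.6,190.8),.093))
print("latch",atz("top",(184,271),.08),atz("side",(250.7,193.2),.08))
t=cv2.imread("pics/top0.png");s=cv2.imread("pics/side0.png")
def crop(im,u,v,w=50,h=50): return cv2.resize(im[v-h:v+h,u-w:u+w],(400,400),interpolation=cv2.INTER_CUBIC)
cv2.imwrite("pics/full.png",np.hstack([cv2.resize(t,(400,300)),cv2.resize(s,(400,300))]))
cv2.imwrite("pics/top_crops.png",np.hstack([crop(t,451,298),crop(t,184,267)]))
```

```text
grip [ 0.4876 -0.2157  0.037 ] [ 0.4919 -0.2103  0.037 ] (array([ 0.4888, -0.2138,  0.0451]), np.float64(0.0018498732520027823))
knob [ 0.4903 -0.2224  0.003 ] [ 0.4938 -0.2107  0.003 ]
nose [ 0.5243 -0.2136  0.03  ]
shaft [0.5376 0.208  0.093 ] [0.5314 0.2084 0.093 ]
latch [0.532  0.2112 0.08  ] [0.5407 0.2138 0.08  ]
```

View pics/full.png

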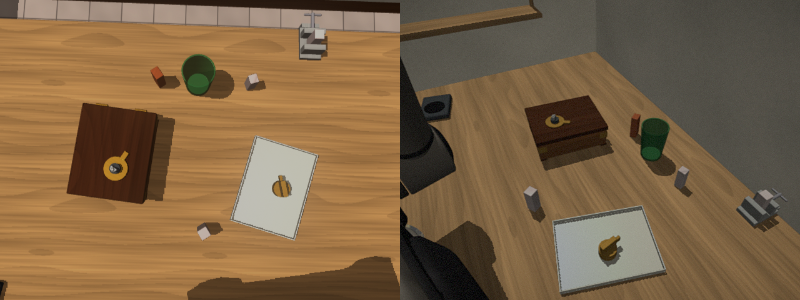

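View pics/top_crops.png

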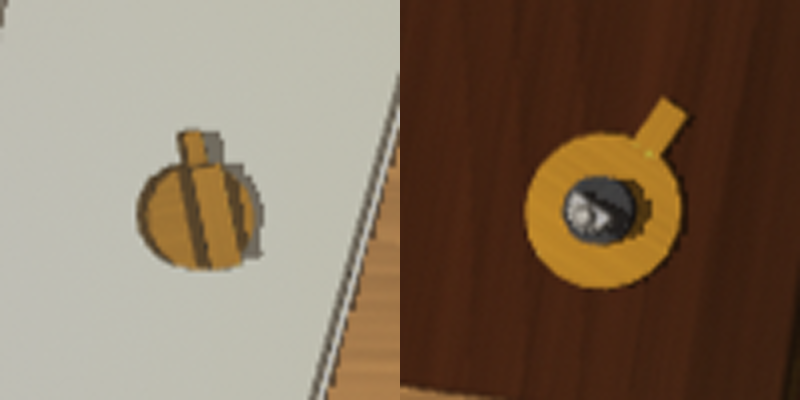

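The top view shows the knob at about (452,303), its nose pointing up the image. The latch disc is at about (184,270), with its tab going up and to the right. Next I'll fit model silhouettes to the outlines in each camera.

```bash
cat > fit.py <<'E'
from h import *
from scipy.optimize import minimize
def box(x0,x1,y0,y1,z0,z1): return np.array([[x,y,z] for x in(x0,x1) for y in(y0,y1) for z in(z0,z1)])
def cyl(r,z0,z1):
    a=np.linspace(0,2*np.pi,48,endpoint=False);return np.array([[r*np.cos(t),r*np.sin(t),z] for t in a for z in(z0,z1)])
KNOB=[cyl(.0225,0,.021),box(-.02,.022,-.0065,.0065,.021,.044),box(.0,.036,-.004,.004,.020,.034)]
LATCH=[cyl(.030,0,.004),box(0,.048,-.006,.006,0,.004),cyl(.013,.004,.013),cyl(.009,.013,.024)]
S=8
def mask(cam,parts,p,z,win):
    x,y,a=p;c,s=np.cos(a),np.sin(a);R=np.array([[c,-s,0],[s,c,0],[0,0,1]])
    m=np.zeros((win[3]*S,win[2]*S),np.uint8)
    for P in parts:
        q=np.array([proj(cam,R@v+[x,y,z]) for v in P])
        q=((q-win[:2]+.5)*S*16).astype(np.int32)
        cv2.fillConvexPoly(m,cv2.convexHull(q),255,shift=4)
    return cv2.resize(m,(win[2],win[3]),interpolation=cv2.INTER_AREA)/255.
def fit(cams,regs,parts,p0,z):
    wins={}
    for c in cams:
        u=proj(c,[p0[0],p0[1],z+.02]).astype(int);wins[c]=(u[0]-50,u[1]-50,100,100)
    def cost(p):
        p=[p[0]/100,p[1]/100,p[2]/2];e=0
        for c in cams:
            w=wins[c];r=cv2.GaussianBlur(regs[c][w[1]:w[1]+100,w[0]:w[0]+100].astype(float),(0,0),.7)
            m=cv2.GaussianBlur(mask(c,parts,p,z,w),(0,0),.7);e+=((m-r)**2).sum()
        return e
    q0=np.array([p0[0]*100,p0[1]*100,p0[2]*2])
    r=minimize(cost,q0,method="Nelder-Mead",options=dict(initial_simplex=[q0,q0+[.5,0,0],q0+[0,.5,0],q0+[0,0,.4]],xatol=3e-3,fatol=.02,maxiter=150))
    return np.array([r.x[0]/100,r.x[1]/100,np.degrees(r.x[2]/2)]),r.fun
E
python3 - <<'E'
from fit import *
np.set_printoptions(precision=4,suppress=True)
for lab,parts,p0,z in (("knob",KNOB,(.489,-.214,.2),.003),("latch",LATCH,(.536,.21,-.5),.08)):
    regs={}
    for c in("top","side"):
        env.get_image(c);r=env.outline_of(c,lab)
        regs[c]=r[0]["region"];print(lab,c,r[0]["conf"],regs[c].sum())
        if lab=="latch":
            for l2 in("shaft",):
                r2=env.outline_of(c,l2)
                if r2 and r2[0]["region"].sum()<3000: regs[c]=regs[c]|r2[0]["region"]; print(" shaft",r2[0]["region"].sum())
    np.savez(f"reg_{lab}.npz",**regs)
    for cams in(["top"],["side"],["top","side"]): print(lab,cams,*fit(cams,regs,parts,p0,z))
E
```

```text
knob top 0.71 678
knob side 0.83 957Traceback (most recent call last):
  File "<stdin>", line 13, in <module>
  File "fit.py", line 28, in fit
    r=minimize(cost,q0,method="Nelder-Mead",options=dict(initial_simplex=[q0,q0+[.5,0,0],q0+[0,.5,0],q0+[0,0,.4]],xatol=3e-3,fatol=.02,maxiter=150))
    res = _minimize_neldermead(fun, x0, args, callback, bounds=bounds,
                               **options)
    fxr = func(xr)
    fx = function(np.copy(x), *(wrapper_args + args))
  File "fit.py", line 25, in cost
    m=cv2.GaussianBlur(mask(c,parts,p,z,w),(0,0),.7);e+=((m-r)**2).sum()
                       ~~~~^^^^^^^^^^^^^^^
  File "fit.py", line 13, in mask
    q=np.array([proj(cam,R@v+[x,y,z]) for v in P])
                ~~~~^^^^^^^^^^^^^^^^^
  File "h.py", line 14, in proj
    c=env.calibration(cam);K=np.array(c["camera_matrix"]);T=np.array(c["cam_to_world"])
ValueError: time passes only in moves, steps and waits
```

```bash
python3 - <<'E'
s=open("h.py").read()
s=s.replace("def ray(","CAL={c:env.calibration(c) for c in('top','side')}\ndef ray(",1).replace("c=env.calibration(cam)","c=CAL[cam]")
open("h.py","w").write(s)
E
cat > run1.py <<'E'
from fit import *
np.set_printoptions(precision=4,suppress=True)
for lab,parts,p0,z in (("knob",KNOB,(.489,-.214,.2),.003),("latch",LATCH,(.536,.21,-.5),.08)):
    regs={}
    for c in("top","side"):
        env.get_image(c);r=env.outline_of(c,lab)
        regs[c]=r[0]["region"];print(lab,c,r[0]["conf"],regs[c].sum())
        if lab=="latch":
            for l2 in("shaft",):
                r2=env.outline_of(c,l2)
                if r2 and r2[0]["region"].sum()<3000: regs[c]=regs[c]|r2[0]["region"]; print(" shaft",r2[0]["region"].sum())
    np.savez(f"reg_{lab}.npz",**regs)
    for cams in(["top"],["side"],["top","side"]): print(lab,cams,*fit(cams,regs,parts,p0,z))
E
python3 run1.py
```

```text
knob top 0.67 674
knob side 0.67 980
knob ['top'] [ 0.4925 -0.2172 11.4213] 15.494863303931709
knob ['side'] [ 0.491  -0.2161 11.7986] 14.16595910575996
knob ['top', 'side'] [ 0.4916 -0.2164 11.4304] 45.3294507008086
latch top 0.56 1266
 shaft 226
latch side 0.78 523
 shaft 135
latch ['top'] [  0.5346   0.2103 -32.3148] 22.55217790723036
latch ['side'] [  0.5328   0.2137 -33.5652] 13.35130625715021
latch ['top', 'side'] [  0.534    0.2109 -32.3122] 59.85235608693246
```

```bash
cat >> h.py <<'E'
from scipy.spatial.transform import Rotation as Ro
def ori(yaw,flip=1):
    a=np.radians(yaw);j=flip*np.array([-np.sin(a),np.cos(a),0]);x=np.array([0,0,-1.])
    import warnings;warnings.simplefilter("ignore")
    return Ro.from_matrix(np.c_[x,j,np.cross(x,j)]).as_euler("xyz",degrees=True)
E
python3 - <<'E'
from h import *
np.set_printoptions(precision=4,suppress=True)
for f in(1,-1):
    print(f,env.inverse_kinematics([.4917,-.2166,.14],ori(11.5,f)),env.inverse_kinematics([.534,.211,.2],ori(-32.5,f)))
f=min((1,-1),key=lambda f:max(abs(env.inverse_kinematics(p,ori(y,f))[5]) for p,y in(([.4917,-.2166,.14],11.5),([.534,.211,.2],-32.5))))
print("flip",f)
o=ori(11.5,f)
env.set_gripper(.6)
env.goto([.4917,-.2166,.13],o);print(env.get_time())
env.movel([.4917,-.2166,.0435],max_speed=.08)
print(env.get_position(),env.get_wrist_force(),env.get_time())
env.set_gripper(0)
print(env.get_finger_gap(),env.get_wrist_force(),env.get_time())
env.movel([.4917,-.2166,.14],max_speed=.12)
print(env.get_position(),env.get_finger_gap(),env.get_wrist_force(),env.get_time())
s=save("side","side1");t=save("top","top1")
def crop(im,u,w=60): u=u.astype(int);return cv2.resize(im[u[1]-w:u[1]+w,u[0]-w:u[0]+w,::-1],(400,400))
p=[.4917,-.2166,.13]
cv2.imwrite("pics/c1.png",np.hstack([crop(t,proj("top",p)),crop(s,proj("side",p))]))
E
```

```text
1 [ -31.9489   27.2004   94.0384    0.       58.7612 -133.4489] [ 13.914   27.0472  83.5785  -0.      69.3743 -43.586 ]
-1 [-31.9489  27.2004  94.0384   0.      58.7612  46.5511] [ 13.914   27.0472  83.5785  -0.      69.3743 136.414 ]
flip 1
4.0167
[ 0.492  -0.2168  0.044 ] [ 0.7743 -0.2099 -0.0545] 5.25
0.13479015535493344 [-0.448   0.8116  3.1389] 5.6833
[ 0.4912 -0.2163  0.1392] 0.1391534434361947 [-0.4355  0.0601 -1.2419] 6.6417
```

View pics/c1.png

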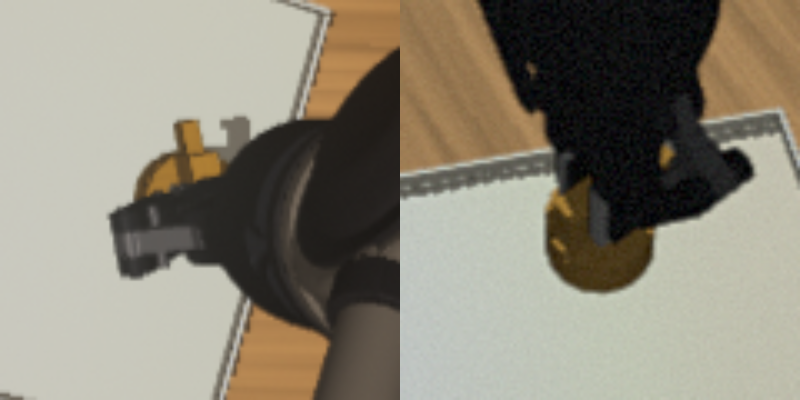

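The knob is held (gap 0.14, about 12 mm), with its nose visible in the top view. Now I'll hover over the shaft and look again.

Run:
```python
from fit import *
np.set_printoptions(precision=4,suppress=True)
env.movel([.4917,-.2166,.17],max_speed=.15)
env.goto([.534,.211,.17],ori(-32.5))
env.pause(.2)
print(env.get_position(),env.get_eef_rot(),env.get_finger_gap(),env.get_time(),ori(-32.5))
s=save("side","side2");t=save("top","top2")
for c in("top","side"):
    for l in("knob","knob_nose","knob_grip","shaft","latch"):
        print(c,l,[(np.round(r["xy"],1).tolist(),round(r["conf"],2)) for r in env.spot_point(c,l)[:2]])
tp=env.get_position()
def ov(im,cam):
    u=proj(cam,[.534,.211,.12]).astype(int);w=50;K=4
    out=[]
    big=cv2.resize(np.ascontiguousarray(im[u[1]-w:u[1]+w,u[0]-w:u[0]+w,::-1]),(400,400),interpolation=cv2.INTER_CUBIC);plain=big.copy()
    for parts,x,y,z,col in((KNOB,tp[0],tp[1],tp[2]-.0405,(255,255,0)),(LATCH[:2],.534,.211,.08,(0,255,0))):
        a=np.radians(-32.5);R=np.array([[np.cos(a),-np.sin(a),0],[np.sin(a),np.cos(a),0],[0,0,1]])
        for P in parts:
            q=np.array([proj(cam,R@v+[x,y,z]) for v in P]);q=((q-u+w+.5)*K).astype(np.int32)
            cv2.polylines(big,[cv2.convexHull(q)],True,col,1)
    return np.hstack([plain,big])
cv2.imwrite("pics/c2t.png",ov(t,"top"));cv2.imwrite("pics/c2s.png",ov(s,"side"))
for c in("top","side"):
    r=env.outline_of(c,"knob");print(c,[(x["conf"],x["region"].sum()) for x in r[:2]])
    if r: np.save(f"kreg_{c}.npy",r[0]["region"])
```

```text
[0.5343 0.2102 0.17  ] [ -87.3893   89.9933 -119.958 ] 0.1385331147593212 8.875 [32.5 90.   0. ]
top knob [([178.3, 268.7], 0.8)]
top knob_nose [([186.5, 246.3], 0.7)]
top knob_grip [([170.9, 269.9], 0.59), ([257.4, 132.7], 0.51)]
top shaft []
top latch [([186.5, 268.7], 0.93)]
side knob [([242.9, 176.7], 0.75)]
side knob_nose [([261.6, 163.9], 0.77), ([397.3, 244.6], 0.66)]
side knob_grip [([242.5, 160.5], 0.55)]
side shaft [([245.1, 190.8], 0.63)]
side latch [([249.1, 193.6], 0.82)]
top [(0.73, np.int64(295))]
side [(0.83, np.int64(480))]
```

View pics/c2t.png

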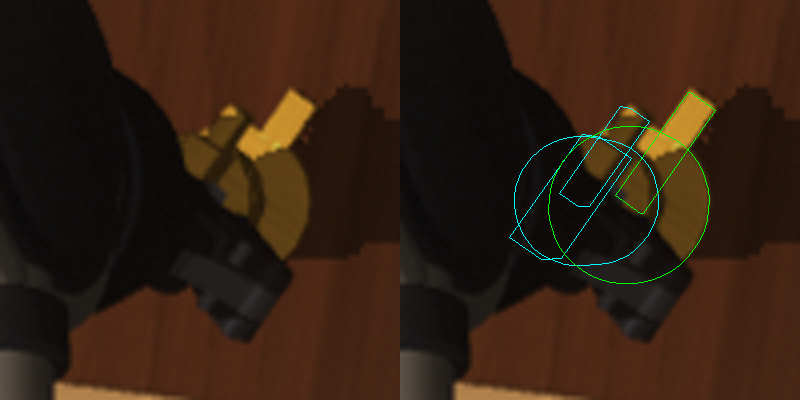

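View pics/c2s.png

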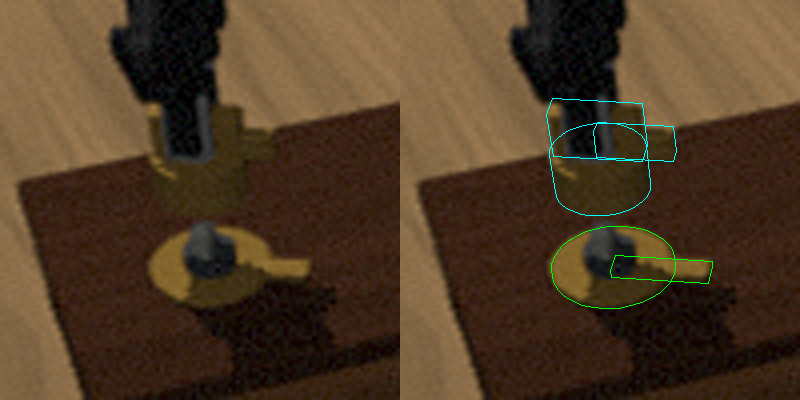

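Both overlays agree well: the nose is parallel to the tab, and the underside sits about 12 mm above the shaft. Next I'll get the knob-to-latch offset in each camera, with the gripper masked out, so that calibration bias cancels.

Run:
```python
from fit import *
np.set_printoptions(precision=4,suppress=True)
tp=np.array([.5343,.2102,.17]);W={"top":[(195,60),(400,60),(400,300),(290,250),(225,185),(205,160),(180,135)],"side":[(0,172),(148,172),(160,172),(222,165),(222,60),(400,60),(400,400),(0,400)]}
def draw(cam,q,K=4):
    return q
L=np.load("reg_latch.npz")
for cam in("top","side"):
    u=proj(cam,[.534,.211,.12]).astype(int)
    V=np.zeros((400,400),np.uint8);cv2.fillPoly(V,[np.array(W[cam])],255);V=cv2.resize(V,(100,100),interpolation=cv2.INTER_AREA)>200
    win=(u[0]-50,u[1]-50,100,100)
    reg=np.load(f"kreg_{cam}.npy")[win[1]:win[1]+100,win[0]:win[0]+100].astype(float)
    im=cv2.imread(f"pics/{cam}2.png")[win[1]:win[1]+100,win[0]:win[0]+100]
    vis=im.copy();vis[reg>0]=vis[reg>0]//2+np.array([120,0,0],np.uint8);vis[~V]//=3
    cv2.imwrite(f"pics/v_{cam}.png",cv2.resize(vis,(400,400),interpolation=cv2.INTER_NEAREST))
    def cost(p):
        m=mask(cam,KNOB,[p[0]/100,p[1]/100,p[2]/2],tp[2]-.0405,win)
        return (((cv2.GaussianBlur(m,(0,0),.7)-cv2.GaussianBlur(reg,(0,0),.7))**2)*V).sum()
    q0=np.array([53.43,21.02,-.567*2])
    for fixyaw in(False,True):
        c=(lambda p:cost([p[0],p[1],q0[2]])) if fixyaw else cost
        r=minimize(c,q0[:2] if fixyaw else q0,method="Nelder-Mead",options=dict(initial_simplex=([q0[:2],q0[:2]+[.3,0],q0[:2]+[0,.3]] if fixyaw else [q0,q0+[.3,0,0],q0+[0,.3,0],q0+[0,0,.2]]),xatol=2e-3,fatol=.01))
        print(cam,"knob",r.x[:2]/100,np.degrees(r.x[2]/2) if not fixyaw else "",r.fun)
    # latch alone with two-region
    print(cam,"latch",*fit([cam],L,LATCH,(.534,.211,-.567),.08))
a=cv2.imread("pics/v_top.png");b=cv2.imread("pics/v_side.png");cv2.imwrite("pics/v.png",np.hstack([a,b]))
```

```text
top knob [0.5345 0.2103] -35.31877424167357 4.907081744273589
top knob [0.5339 0.2096]  6.01926660101833
top latch [  0.5346   0.2102 -31.78  ] 22.454298557945883
side knob [0.5327 0.2116] -34.85514986839358 4.34282568112801
side knob [0.5325 0.2114]  4.848085475788364
side latch [  0.5328   0.2136 -33.4319] 13.337750755650484
```

View pics/v.png

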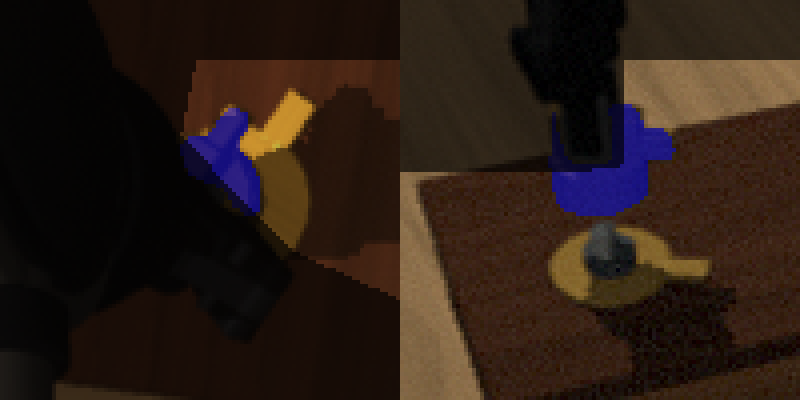

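Relative offset is about 0.4 mm by the top camera; the side camera says 2 mm along its depth direction, which is less reliable. I'll nudge slightly and descend in small steps, watching the force.

Run:
```python
from h import *
np.set_printoptions(precision=4,suppress=True)
x,y=.5346,.2107
env.movel([x,y,.152],max_speed=.05);env.pause(.15)
f0=np.array(env.get_wrist_force());print(f0,env.get_position(),env.get_time())
z=.152
while z>.1345:
    z-=.0015
    env.movel([x,y,z],max_speed=.02)
    f=np.array(env.get_wrist_force())-f0;p=env.get_position()
    print(round(z,4),p,f)
    if f[2]>6 or np.hypot(f[0],f[1])>8: print("stop");break
print(env.get_ft_torque(),env.get_finger_gap(),env.get_time())
save("side","side3")
```

```text
[-0.4008  0.2021 -0.6589] [0.5348 0.2108 0.1522] 10.2333
0.1505 [0.5346 0.2107 0.1505] [0.0957 0.4886 0.1744]
0.149 [0.5345 0.2107 0.1489] [ 0.0684 -0.3058 -1.3433]
0.1475 [0.5345 0.2107 0.1474] [-0.2323 -0.5178 -0.6761]
0.146 [0.5345 0.2107 0.1459] [ 0.4065  0.3026 -0.7223]
0.1445 [0.5345 0.2107 0.1444] [ 0.0904  0.2939 -0.876 ]
0.143 [0.5345 0.2107 0.1429] [ 1.2601 -0.4763  1.19  ]
0.1415 [0.5345 0.2107 0.1414] [-0.0895 -0.7314 -0.0942]
0.14 [0.5345 0.2107 0.1399] [1.6774 0.6297 0.0177]
0.1385 [0.5346 0.2107 0.1384] [ 0.2385 -0.8007 -0.2632]
0.137 [0.5345 0.2107 0.1369] [ 0.9496 -0.1303 -0.3132]
0.1355 [0.5346 0.2107 0.1354] [ 0.04   -0.3042 -0.8107]
0.134 [0.5346 0.2107 0.134 ] [ 1.046  -1.3832 -0.4719]
[-0.027  -0.0146  0.0365] 0.14055199392403542 13.2333
```

It slid on with almost no force. Now I'll press to the hard stop.

Run:
```python
from h import *
np.set_printoptions(precision=4,suppress=True)
x,y=.5346,.2107;f0=np.array([-.4,.2,-.66]);z=.134
while z>.1215:
    z-=.001
    env.movel([x,y,z],max_speed=.015);env.pause(.05)
    f=np.array(env.get_wrist_force())-f0
    print(round(z,4),env.get_position(),f)
    if f[2]>22 or np.hypot(f[0],f[1])>12: break
env.pause(.3)
print(env.get_position(),np.array(env.get_wrist_force())-f0,env.get_finger_gap(),env.get_time())
s=save("side","side4")
tp=env.get_position();u=proj("side",[x,y,.1]).astype(int);w=50
big=cv2.resize(np.ascontiguousarray(s[u[1]-w:u[1]+w,u[0]-w:u[0]+w,::-1]),(500,500),interpolation=cv2.INTER_CUBIC)
cv2.imwrite("pics/c4.png",big)
```

```text
0.133 [0.5346 0.2107 0.1332] [-1.2269 -0.1664  2.4758]
0.132 [0.5346 0.2107 0.1321] [-0.5913 -0.3577  4.3831]
0.131 [0.5346 0.2107 0.1311] [-1.5426 -1.2747  3.7072]
0.13 [0.5346 0.2107 0.1301] [-1.2404 -0.1187  5.1136]
0.129 [0.5346 0.2107 0.1291] [-1.5538 -0.3284  6.9437]
0.128 [0.5346 0.2107 0.1282] [-1.6523 -0.7078  7.0388]
0.127 [0.5346 0.2107 0.1273] [-2.5578 -1.1576  7.3179]
0.126 [0.5347 0.2107 0.1269] [-2.3752 -1.3749 10.7415]
0.125 [0.5347 0.2107 0.1268] [-6.1005 -1.8837 16.5617]
0.124 [0.5347 0.2108 0.1267] [-7.3248 -2.6964 23.8233]
[0.5347 0.2107 0.1267] [-7.8234 -2.9913 23.677 ] 0.13787447954023038 16.5833
```

View pics/c4.png

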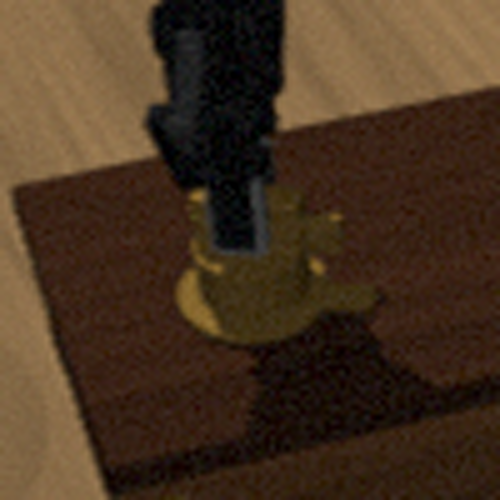

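The knob is down on the collar just above the rosette, with its nose over the tab. The force rose along the spring curve and then sharply at the stop, so I'm handing in while still holding it.

```bash
python3 -c "
from workcell import env
print(env.get_position(),env.get_wrist_force(),env.get_finger_gap(),env.get_time());env.sign_off()"
```

```text
[0.53476654 0.21073806 0.12672316] [-7.36879623 -2.26110702 22.98761204] 0.1368486320483956 16.6333
the job is handed in; nothing more can be done
```

The knob is on the latch shaft and pressed to the hard stop. I handed the job in at 16.6 s with the gripper still holding it down; no verdict was reported.

- **What I did:** I gripped the knob by its bar in the tray and turned it about 44° so its nose lined up with the rosette's tab. I lowered it over the shaft and pressed it against the spring.
- **Fit:** it slid the full 14 mm onto the shaft with no more than about 2 N of force in any direction.
- **Press:** contact came at a tool height of about 133.5 mm. The upward force then climbed from 2.5 to 9 N or so along the spring. The motion stopped hard at 126.7 mm, about 6.8 mm down, against a full travel of 7 mm.
- **Last readings:** about 23 N upward and 8 N sideways at the wrist, with the grip unchanged. The last side picture shows the nose over the tab.
- **Disagreements:** before lowering, the side camera put the shaft about 2 mm farther along y than the top camera did. The silhouette fits of the partly hidden knob also read its angle about 2.5° off the commanded one. I went mostly with the top camera and the commanded angle, and the easy fit bore that out.
- **Not checked:** I did not measure the seals and brush pot again afterwards, but the path stayed clear of them.

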